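# Unstack the filter boxes from the tilted stand and pile their spacer plates

## Robot

A 7-joint arm with a two-finger parallel gripper is mounted at the origin on the work surface. World frame = base frame: x ahead of the robot, y to its left, z up, the work surface at z = 0. Lengths are in m, angles in rad, forces in N, time in s.
With the tool pointing down it reaches from about 0.425 to 0.875 m from the base axis. Payload 4.7 kg.
Tool frame: the origin (TCP) lies at the very end of the fingers, on their centre line; the grasp point (between the pads) lies 19 mm behind it; z points along the fingers, y is the line along which they close (so a half turn about z gives the same grasp; the last joint's range is limited). The gripper opens to 87 mm and grips with 3 to 60 N. Pads are 19 mm wide; open, the fingers measure 117 mm over their backs; the gripper's body (75 mm by 190 mm) begins 51 mm behind the grasp point.
Start: joints at [1.238, 0.321, -0.07, 1.45, 0.023, 1.371, -0.057], TCP at [0.221, -0.611, 0.223] pointing down, gripper open.
Joint ranges: [-2.86, 2.86], [-0.3, 2.09], [-1.38, 1.24], [0.06, 2.45], [-1.56, 4.7], [0.09, 2.05], [-2.69, 2.69]. Speed limits (rad/s): [2.57, 2.57, 3.14, 3.14, 3.14, 3.14, 3.14].

## Interface

Orientations are given as a rotation vector (axis times angle).
In Python, from bench import ctrl gives the robot as it stands.
- The arm moves only by the shell command python3 -m jog 'ROWS' [FORCE]. ROWS is JSON, a list that holds one entry, the list of rows, each a list of 7 numbers: the shift along the tool's x, y, z in mm, then the turn, a rotation vector about the tool's x, y, z in degrees, then the finger opening in mm, from 0 to 87. A call has 1 to 10 rows; each row is the pose to reach, as a shift and turn from the pose commanded when the call began, along the tool's axes at that moment; what a row does not reach only later rows make up. A row lasts 1/10 s, in which the tool goes at most 50 mm and 8.59 degrees, less where a joint would pass 70% of its speed; a pose out of reach is approached as far as the arm can. A call with a gripper value outside its range is refused whole. The fingers move at their own pace and stop on an object; FORCE is the grip in N (left out, the last holds). Time passes only in rows, so rows that repeat a pose let the fingers close. It gives the time, the measured TCP pose, the force, the opening and the grip force at its end, in the units of the state.
- ctrl.get_state(): the state, without advancing time (a new reading comes with each control period).
- ctrl.get_image(name): name is "scene" or "top"; returns a dict with "image" (420x560x3 uint8, red, green, blue), "depth" (420x560 float32, m along the optical axis (not along the pixel's ray), 0 where there is no reading), "fov_y" (degrees; the focal length in pixels is half the picture's height over the tangent of half this angle, whatever the lens; pixels are square), "cx", "cy" (the principal point, pixels), "rvec" (rotation vector, rad) and "tvec" (3), from world to camera coordinates, as OpenCV has them. Camera axes: x right, y down, z forward; pixel columns grow to the right and rows downward; lengths in m; the calibration is good to about 2 mm. A picture is of the moment at which its call begins.
- ctrl.close_job(): hands the job in; it is judged then, once.
The state is a dict: "time": time; "joint_positions": joint angles; "qd": joint speeds; "joint_torque": joint torques, N m; "position": TCP position; "tool_rot": TCP orientation; "ft_force": force on the tool from outside, world axes, zero at the start; "torque": the same for the moment, N m; "grip_width": opening from 0.0 (shut) to 1.0 (fully open); "grip_force": force on a finger pad.
Only numpy, scipy, OpenCV 4.12 (cv2) and the standard library are available. Lean on these libraries where they do the work, as an engineer would, in place of code of your own. Each camera call takes 0.05 s, during which the arm holds its last target. There are 200 camera calls.

## Task

Unload the tilted stand down to its bottom box: lay the upper spacer plate flat and centred along the wooden block, then stand the upper filter box upright in the middle of the rubber mat, lengthwise along it, then lay the second plate squarely on the first so that their edges are even. Set each thing down without dropping it, leave the bottom box where it is in the stand, and do not disturb anything else on the table.

Things in the scene. Friction and masses are not known exactly. Their poses are not given: they have to be found in the camera images.
- stand: Fixed dark steel stand, its shelf sloping at 30 degrees, low edge away from the robot. Origin on the table below the shelf; own y runs level across the slope, own x horizontally to the low side, away from the robot. In this frame the slope's outward normal is (0.5, 0, 0.866), uphill is (-0.866, 0, 0.5). From the bottom it carries: lower box, lower plate, upper box, upper plate, all square to the slope.
- shelf_mid (a point): Middle of the shelf's surface (76 mm up the slope, 176 mm across), 60 mm above the table. At its low edge two 8 mm round posts, 66 mm left and right of the middle, stand square to the slope, 96 mm high; the stack leans on them by its low long edges. Between them is free space. Long sides of the stack lie level across the slope, the 56 mm sides up and down it.
- plate_top_c (a point): Upper bare aluminium spacer plate, 56 mm (own x) x 150 mm (own y) x 6 mm thick (own z, its face normal), about 0.14 kg; the point is its centre. At the start it is the topmost thing of the stack, tilted 30 degrees, 89 mm above the shelf along the normal.
- box_top_c (a point): Upper filter box, 0.35 kg: grey metal body 44 (own x) x 120 (own y) x 36 mm high between two black end bumpers 56 wide, 16 long, 40 mm high (150 mm over them, so the body is recessed 6 mm at each side); a 13 mm connector juts 14 mm from each end. Site: its centre, 20 mm above its underside; own z out of its top. Starts 66 mm above the shelf, tilted.
- plate_low_c (a point): Lower bare aluminium spacer plate, 56 mm (own x) x 150 mm (own y) x 6 mm thick (own z, its face normal), about 0.14 kg; the point is its centre. At the start it lies between the two boxes, tilted 30 degrees, 43 mm above the shelf along the normal.
- box_low_c (a point): Lower filter box, 0.35 kg: grey metal body 44 (own x) x 120 (own y) x 36 mm high between two black end bumpers 56 wide, 16 long, 40 mm high (150 mm over them, so the body is recessed 6 mm at each side); a 13 mm connector juts 14 mm from each end. Site: its centre, 20 mm above its underside; own z out of its top. It stays at the bottom of the stack.
- block_top (a point): Middle of the top face of a fixed plain wooden block, 140 mm (own x) x 40 mm (own y) x 22 mm high, on the table at one side of the stand (either side). The pile of plates goes here; plates overhang it 8 mm at each long side.
- mat_top (a point): Middle of the top of a fixed dark rubber mat, 240 mm (own x) x 140 mm (own y), 3 mm thick, on the table at the other side of the stand.
- tape: Bystander, leave alone: ring of black tape, 84 mm across, 24 mm high, origin under its centre.
- driver: Bystander, leave alone: screwdriver lying between robot and stand, origin near its middle, on the table.
- handheld: Bystander, leave alone: black handheld radio lying on its back, 115 x 58 x 36 mm with a 55 mm stub aerial at its own +x end, origin under the middle of its case.
- battery: Bystander, leave alone: battery box, 100 x 66 x 70 mm, origin under its centre.
Things that resemble listed ones, but are neither listed nor needed, are in the scene too. What is shaped like the part that bears plate_top_c but blue or orange is not meant.

How it is judged:
On the way, in this order (a step that is already met when the one before it is completed fails the run):
1. the upper spacer plate lies flat along the wooden block, let go (x of plate_top_c in the frame of block_top between -0.02 and 0.02 m and y of plate_top_c in the frame of block_top between -0.014 and 0.014 m and z of plate_top_c in the frame of block_top between 0 and 0.007 m and angle between plate_top_c's own z axis and vertical below 0.08 rad and angle between the y axis of plate_top_c and the x axis of block_top, either way round below 0.2 rad and contact force between the fingers and plate_top below 0.1 N and linear speed of plate_top below 0.02 m/s), for 0.2 s.
2. the upper box stands in the middle of the mat, let go, the first plate still on the block (x of box_top_c in the frame of mat_top between -0.03 and 0.03 m and y of box_top_c in the frame of mat_top between -0.025 and 0.025 m and z of box_top_c in the frame of mat_top below 0.025 m and angle between box_top_c's own z axis and vertical below 0.1 rad and angle between the y axis of box_top_c and the x axis of mat_top, either way round below 0.25 rad and x of plate_top_c in the frame of block_top between -0.02 and 0.02 m and y of plate_top_c in the frame of block_top between -0.014 and 0.014 m and z of plate_top_c in the frame of block_top between 0 and 0.007 m and angle between plate_top_c's own z axis and vertical below 0.08 rad and angle between the y axis of plate_top_c and the x axis of block_top, either way round below 0.2 rad and contact force between the fingers and box_top below 0.1 N and linear speed of box_top below 0.02 m/s), for 0.2 s.
3. the second plate lies squarely on the first, let go (x of plate_top_c in the frame of block_top between -0.02 and 0.02 m and y of plate_top_c in the frame of block_top between -0.014 and 0.014 m and z of plate_top_c in the frame of block_top between 0 and 0.007 m and angle between each of plate_top_c, plate_low_c's own z axis and vertical below 0.08 rad and angle between the y axis of plate_top_c and the x axis of block_top, either way round below 0.2 rad and horizontal distance between plate_low_c and plate_top_c below 0.014 m and z of plate_low_c in the frame of plate_top_c between 0.004 and 0.008 m and angle between the y axis of plate_low_c and the y axis of plate_top_c, either way round below 0.15 rad and contact force between the fingers and plate_low below 0.1 N and linear speed of plate_low below 0.02 m/s), for 0.2 s.
At the end, for the whole second after the job is handed in: Upper plate flat on the block (20 mm along, 14 mm across, 0.2 rad), lower plate flat on it (14 mm, 0.15 rad), upper box upright and lengthwise on the mat (30 mm along, 25 mm across its middle, 0.25 rad), all released and at rest; bottom box in the stand within 12 mm of its start (all of step 3 and contact force between the fingers and plate_top below 0.1 N and linear speed of each of plate_top, box_top below 0.02 m/s and x of box_top_c in the frame of mat_top between -0.03 and 0.03 m and y of box_top_c in the frame of mat_top between -0.025 and 0.025 m and z of box_top_c in the frame of mat_top below 0.025 m and angle between box_top_c's own z axis and vertical below 0.1 rad and angle between the y axis of box_top_c and the x axis of mat_top, either way round below 0.25 rad and contact force between the fingers and box_top below 0.1 N and distance of box_low_c from where it was at the start of the episode below 0.012 m); the robot touches nothing.
It fails at once if a plate or the upper box is dropped (falls freely by more than about 1 cm) ((contact force between the fingers and plate_top below 0.05 N and linear speed of plate_top above 0.5 m/s) or (contact force between the fingers and plate_low below 0.05 N and linear speed of plate_low above 0.5 m/s) or (contact force between the fingers and box_top below 0.05 N and linear speed of box_top above 0.5 m/s)).
It fails at once if the bottom box is shifted in the stand by more than 15 mm (distance of box_low_c from where it was at the start of the episode above 0.015 m).
It fails at once if a bystander (tape, screwdriver, handheld radio, battery) is moved by more than 3 cm (distance of any of tape, driver, handheld, battery from where it was at the start of the episode above 0.03 m).
It also fails if it takes over 70 s, if anything falls off the work surface, if the arm or the gripper's body presses on something with over 40 N, if the wrist force passes 120 N, or if a joint passes its speed limit or range.

## Working session

There is one attempt and no reset: what is moved stays moved. The work goes in short steps, Python scripts to look and compute and a shell command to move; the robot and the scene stay as the last step left them, time stands still between calls to the robot, and variables do not carry over. Pictures are saved under pics/ and viewed, at most 10 in all, crops included, and the job is handed in when it is done.

```bash
mkdir -p pics; ls; cat > h.py <<'E'
import numpy as np, cv2
from scipy.spatial.transform import Rotation as R
from bench import ctrl
def grab(name):
    d=ctrl.get_image(name); return d
def save(d,fn,crop=None,s=1):
    im=d["image"][:,:,::-1]
    if crop: a,b,c,e=crop; im=im[b:e,a:c]
    im=cv2.resize(im,None,fx=s,fy=s,interpolation=cv2.INTER_CUBIC); cv2.imwrite(fn,im)
def cloud(d):
    z=d["depth"]; h,w=z.shape; f=h/2/np.tan(np.radians(d["fov_y"])/2)
    u,v=np.meshgrid(np.arange(w),np.arange(h))
    c=np.stack([(u-d["cx"])/f*z,(v-d["cy"])/f*z,z],-1)
    M=R.from_rotvec(np.ravel(d["rvec"])).as_matrix()
    P=(c-np.ravel(d["tvec"]))@M; P[z==0]=np.nan
    return P
def proj(d,p):
    h=d["depth"].shape[0]; f=h/2/np.tan(np.radians(d["fov_y"])/2)
    M=R.from_rotvec(np.ravel(d["rvec"])).as_matrix(); c=np.atleast_2d(p)@M.T+np.ravel(d["tvec"])
    return c[:,:2]/c[:,2:]*f+[d["cx"],d["cy"]]
E
python3 - <<'E'
from h import *
a=grab("scene");b=grab("top")
im=np.hstack([a["image"],b["image"]])
save(a,"pics/s0.png",s=1.4);save(b,"pics/t0.png",s=1.4)
for d in(a,b):print(d["fov_y"],d["cx"],d["cy"],d["rvec"],d["tvec"])
s=ctrl.get_state();print(s)
E
```

```text
pics
54.766221701382676 274.93554881084395 205.6751890181503 [ 1.80648673  1.51352995 -0.75660207] [-0.07321169 -0.19556227  1.54832788]
57.585860596556394 282.3841084976115 209.99079530048945 [ 2.26542017 -1.94386925  0.20246812] [-0.04604132  0.48546045  0.91676936]
{'time': 0.1, 'joint_positions': array([ 1.23811848,  0.32175932, -0.07008184,  1.45155602,  0.02259502,
        1.37075718, -0.05689199]), 'qd': array([-0.00139132, -0.00385486, -0.00128125, -0.00048143, -0.00085923,
        0.00035258,  0.00033485]), 'joint_torque': array([-6.04893958e-04, -4.92573738e+01, -4.05915650e-01, -3.13398886e+01,
       -6.41463208e-02,  3.95396759e-02,  8.97425775e-05]), 'position': array([ 0.22070616, -0.6108698 ,  0.22156253]), 'tool_rot': array([-3.09285231e+00, -5.41757150e-01,  5.92479800e-04]), 'ft_force': array([ 0.17771476,  0.02142746, -0.84216203]), 'torque': array([-0.05511655,  0.03469785, -0.04752337]), 'grip_force': 0.0, 'grip_width': 0.9969787438073852}
```

View pics/s0.png

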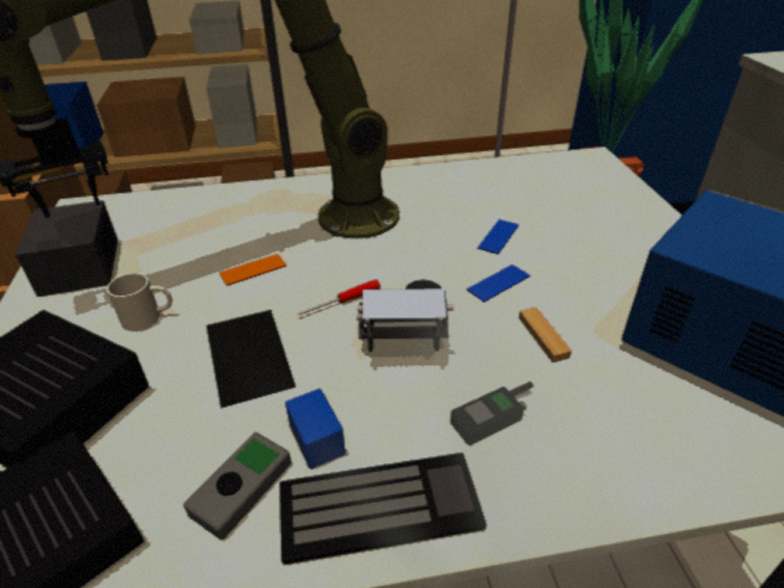

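View pics/t0.png

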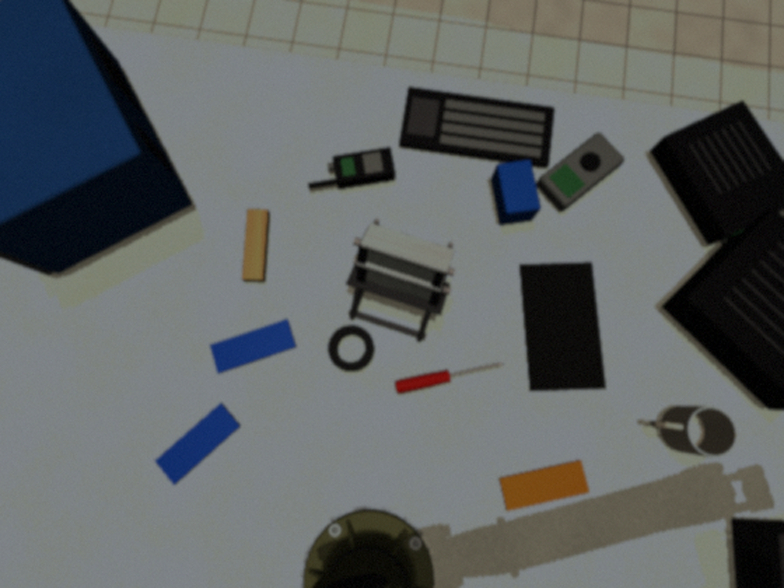

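Top view (pixels at 1.4 scale): the stand with the bare aluminium plate is at (408,245), the block at (256,245), and the mat at (562,326). The tape is at (351,348), the screwdriver at (430,380), the radio at (362,168), and the blue battery at (515,190).
Things that could be taken for the upper plate: the bare plate on the stand at (408,245), blue plates at (253,346) and (198,443), and an orange plate at (543,485). I choose the bare one on the stand. The pale piece at (256,245) is the wooden block.

```bash
cat > m.py <<'E'
from h import *
def rect(P,m,lab):
    q=P[m]; q=q[np.isfinite(q).all(1)]
    r=cv2.minAreaRect((q[:,:2]*1000).astype(np.float32))
    print(lab,len(q),"c",np.round(r[0],1),"size",np.round(r[1],1),"ang",round(r[2],2),"z med",np.round(np.median(q[:,2])*1000,1)); return q
def comp(mask,u,v):
    n,l=cv2.connectedComponents(mask.astype(np.uint8)); return l==l[v,u]
E
python3 - <<'E'
from m import *
d=grab("top");P=cloud(d);z=P[...,2]
hsv=cv2.cvtColor(d["image"],cv2.COLOR_RGB2HSV)
print("table z",np.nanmedian(z[140:160,20:40]), z[280:300,300:340].mean())
uv=lambda a,b:(int(a/1.4),int(b/1.4))
u,v=uv(256,245); print(hsv[v,u]); 
blk=comp((z>.015)&(z<.03),u,v); q=rect(P,blk,"block")
u,v=uv(562,326); print(hsv[v,u]); rect(P,comp(hsv[...,2]<60,u,v),"mat")
for n,a,b in(("tape",335,348),("radio",362,168),("batt",515,190),("driver",425,382)):
    u,v=uv(a,b); rect(P,comp(z>.008,u,v),n)
st=comp(z>.04,*uv(408,245)); q=rect(P,st,"stand")
print(hsv[uv(408,245)[1],uv(408,245)[0]])
# plane RANSAC on stand top
best=None;rng=np.random.default_rng(0)
for _ in range(2000):
    a=q[rng.choice(len(q),3,False)];n=np.cross(a[1]-a[0],a[2]-a[0]);L=np.linalg.norm(n)
    if L<1e-6: continue
    n/=L; n*=np.sign(n[2]); 
    if not .8<n[2]<.92: continue
    k=abs((q-a[0])@n)<.003
    if best is None or k.sum()>best.sum(): best=k
t=q[best];c=t.mean(0);n=np.linalg.svd(t-c)[2][2];n*=np.sign(n[2]);k=abs((q-c)@n)<.003;t=q[k]
print("plane",c,n,"tilt",np.degrees(np.arccos(n[2])),"yaw",np.degrees(np.arctan2(n[1],n[0])),len(t))
yaw=np.arctan2(n[1],n[0])
X=np.array([np.cos(yaw),np.sin(yaw),0])
Y=np.array([-X[1],X[0],0]);D=np.cos(np.pi/6)*X-np.array([0,0,.5])
r=cv2.minAreaRect((np.c_[(t-c)@D,(t-c)@Y]*1000).astype(np.float32));print(r, "centre",c+D*r[0][0]/1e3+Y*r[0][1]/1e3)
save(d,"pics/c0.png",(230,140,340,250),6)
E
```

```text
table z 0.2220739734396979 nan
[ 21 132 124]
block 800 c [549.  307.4] size [139.7  41.9] ang 7.36 z med 22.7
[45 36 14]
mat 4659 c [ 485.8 -286. ] size [238.1 138.4] ang 10.83 z med 4.3
tape 550 c [382.3  95.4] size [81.7 81.5] ang 8.86 z med 24.7
radio 1122 c [724.2 154.1] size [ 59.6 169.6] ang 18.97 z med 36.4
batt 7601 c [ 833.1 -126.2] size [424.7 264.4] ang 58.47 z med 19.7
driver 480 c [361.2 -88.9] size [ 25.6 197.9] ang 21.09 z med 23.2
stand 3395 c [517.5  24.2] size [182.1 139.3] ang 81.47 z med 122.2
[ 40  18 125]
plane [0.55127393 0.01857302 0.14161663] [ 0.48497304 -0.08346879  0.87053668] tilt 29.47893484845919 yaw -9.76551215032562 1126
((3.047382354736328, 0.12628936767578125), (61.915069580078125, 149.66831970214844), 0.1475794017314911) centre [0.55389622 0.01824984 0.14009294]
```

View pics/c0.png

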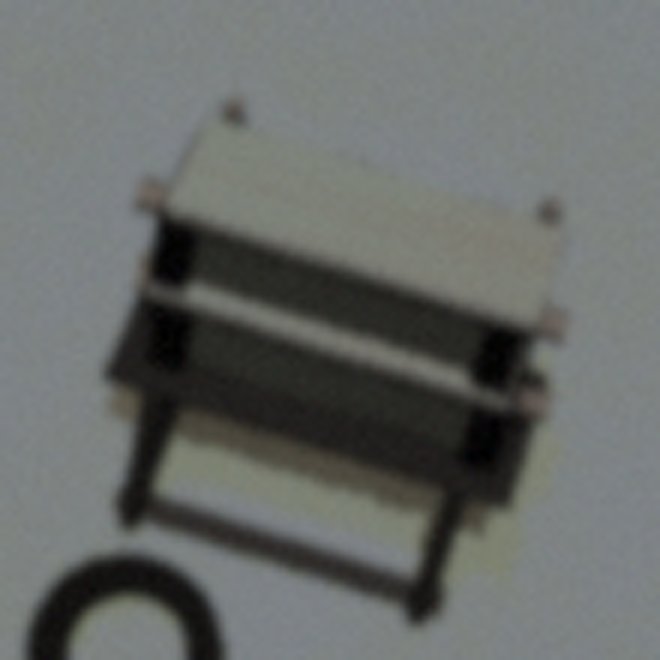

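The crop shows the bare aluminium plate on top, with its centre near crop (365,215), post tips at (233,110) and (550,210), and a connector below each end. Its size is about 150 x 56, the tilt is 29.5° and the height is as described, so the choice holds.

```bash
cat > g.py <<'E'
from h import *
YAW=-9.8; y=np.radians(YAW); X=np.array([np.cos(y),np.sin(y),0]);Y=np.array([-X[1],X[0],0]);Z=np.array([0,0,1.])
n=.5*X+.866*Z; D=.866*X-.5*Z
PC=np.array([.5507,.0188,.1381]); SH=PC-.089*n
RS=np.c_[Y,D,-n]
def down(az):  # tool x at azimuth az, pointing down
    a=np.radians(az); x=np.array([np.cos(a),np.sin(a),0]); return np.c_[x,np.cross(-Z,x),-Z]
def go(p,Rt,lab=""):
    s=ctrl.get_state(); R0=R.from_rotvec(s["tool_rot"]).as_matrix()
    print(lab,"shift",np.round(R0.T@(p-s["position"])*1000,1),"turn",np.round(np.degrees(R.from_matrix(R0.T@Rt).as_rotvec()),1))
def st():
    s=ctrl.get_state(); print("t",s["time"],"p",np.round(s["position"],4),"F",np.round(s["ft_force"],1),"gw",round(s["grip_width"]*87,1),"gf",round(s["grip_force"],1),"q",np.round(s["joint_positions"],2))
E
python3 - <<'E'
from g import *
go(PC+.1*n,RS,"pre")
E
```

```text
pre shift [ 567.8 -455.3   -2.4] turn [ 27.1 -15.8 -58.9]
```

```bash
python3 -m jog '[[[568,-455,-2,27.1,-15.8,-58.9,87],[568,-455,-2,27.1,-15.8,-58.9,87],[568,-455,-2,27.1,-15.8,-58.9,87],[568,-455,-2,27.1,-15.8,-58.9,87],[568,-455,-2,27.1,-15.8,-58.9,87],[568,-455,-2,27.1,-15.8,-58.9,87],[568,-455,-2,27.1,-15.8,-58.9,87],[568,-455,-2,27.1,-15.8,-58.9,87],[568,-455,-2,27.1,-15.8,-58.9,87],[568,-455,-2,27.1,-15.8,-58.9,87]]]' 20
python3 -c "
from g import *
go(PC+.1*n,RS,'pre');st()"
```

```text
time: 1.15
position: [0.4826, -0.1824, 0.2232]
tool_rot: [-2.066, -1.742, 0.468]
ft_force: [0.5, -1.3, -0.3]
grip_width: 1.002
grip_force: 0.0
pre shift [209.8  71.2 -43. ] turn [-0.   0.   0.1]
t 1.15 p [ 0.4826 -0.1824  0.2232] F [ 0.5 -1.3 -0.3] gw 87.1 gf 0.0 q [ 0.6   0.49 -0.46  1.37  0.2   1.86 -0.03]
```

```bash
python3 -m jog '[[[210,71,-43,0,0,0,87],[210,71,-43,0,0,0,87],[210,71,-43,0,0,0,87],[210,71,-43,0,0,0,87],[210,71,-43,0,0,0,87],[210,71,-43,0,0,0,87],[210,71,-43,0,0,0,87],[210,71,-43,0,0,0,87]]]'
python3 -c "
from g import *
go(PC+.1*n,RS,'pre');go(PC-.014*n,RS,'grasp');st()
d=grab('scene');save(d,'pics/s1.png',(200,120,400,270),4)"
```

```text
time: 1.95
position: [0.5989, 0.0062, 0.2253]
tool_rot: [-2.071, -1.739, 0.469]
ft_force: [0.2, -0.2, -0.1]
grip_width: 1.0
grip_force: 0.0
pre shift [4.2 0.7 0.4] turn [ 0.   0.1 -0.2]
grasp shift [  4.4   0.6 114.4] turn [ 0.   0.1 -0.2]
t 1.95 p [0.5989 0.0062 0.2253] F [ 0.2 -0.2 -0.1] gw 87.0 gf 0.0 q [ 0.29  0.68 -0.51  1.09  0.14  1.94 -0.36]
```

View pics/s1.png

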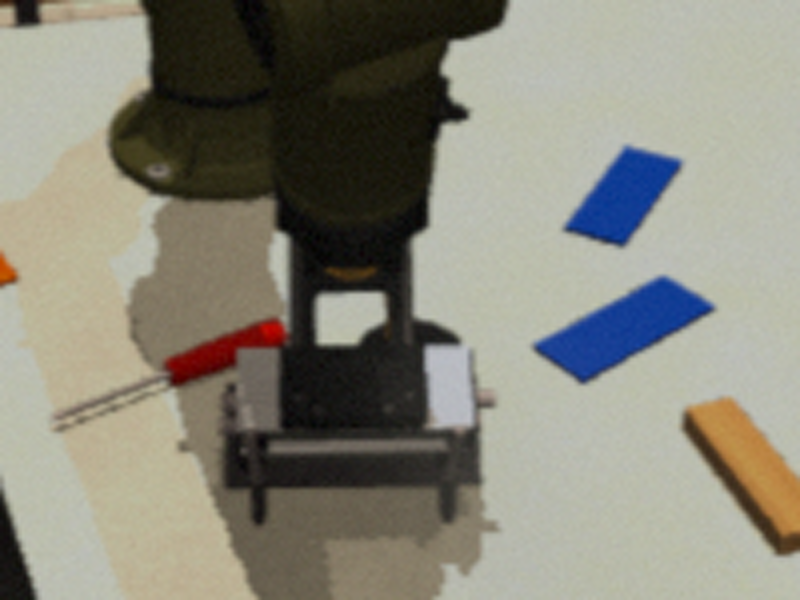

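```bash
python3 -c "
from g import *
d=grab('scene');s=ctrl.get_state();M=R.from_rotvec(s['tool_rot']).as_matrix();p=s['position']
P=cloud(d)
for l,o in (('tcp',(0,0,0)),('y+',(0,.05,0)),('y-',(0,-.05,0)),('x+',(.05,0,0)),('x-',(-.05,0,0)),('back',(0,0,-.07)),('back150',(0,0,-.15))):
  w=p+M@np.array(o); print(l,np.round(w,3),np.round((proj(d,w)[0]-[200,120])*4))
for u,v in((300,290),(400,290),(350,390),(300,420),(350,240),(350,272)):
  w=P[120+v//4,200+u//4]; print(u,v,np.round(w,3),np.round(M.T@(w-p)*1000))
"
```

```text
tcp [0.599 0.006 0.226] [346. 327.]
y+ [ 0.642 -0.001  0.201] [348. 408.]
y- [0.556 0.014 0.251] [345. 249.]
x+ [0.608 0.055 0.226] [432. 326.]
x- [ 0.59  -0.043  0.226] [261. 328.]
back [0.633 0.    0.286] [347. 278.]
back150 [ 0.673 -0.007  0.356] [348. 212.]
300 290 [ 0.672 -0.032  0.312] [ -25.   25. -114.]
400 290 [0.661 0.023 0.296] [ 27.  15. -90.]
350 390 [ 0.721 -0.016  0.283] [  -1.   79. -112.]
300 420 [ 0.727 -0.042  0.271] [ -25.   94. -107.]
350 240 [ 0.715 -0.015  0.369] [  -1.   31. -183.]
350 272 [ 0.661 -0.005  0.31 ] [  -0.   12. -105.]
```

The dark block at (355,390) is the end of the gripper's body, and the fingers are pointing at the plate's middle. I'll descend.

```bash
python3 -m jog '[[[4,0.5,25,0,0,-0.2,87],[4,0.5,50,0,0,-0.2,87],[4,0.5,70,0,0,-0.2,87],[4,0.5,85,0,0,-0.2,87],[4,0.5,100,0,0,-0.2,87],[4,0.5,114,0,0,-0.2,87],[4,0.5,114,0,0,-0.2,87],[4,0.5,114,0,0,-0.2,87]]]' 20
python3 -c "
from g import *
go(PC-.014*n,RS,'grasp');st()
d=grab('top');save(d,'pics/t1.png',(200,110,360,230),5)"
```

```text
time: 2.85
position: [0.5442, 0.0206, 0.127]
tool_rot: [-2.067, -1.744, 0.466]
ft_force: [0.2, -0.2, -0.2]
grip_width: 1.002
grip_force: 0.0
grasp shift [-0.6  0.3  1.1] turn [0.1 0.  0.1]
t 2.85 p [0.5442 0.0206 0.127 ] F [ 0.2 -0.2 -0.2] gw 87.2 gf 0.0 q [ 0.33  0.63 -0.52  1.38  0.13  1.7  -0.37]
```

View pics/t1.png

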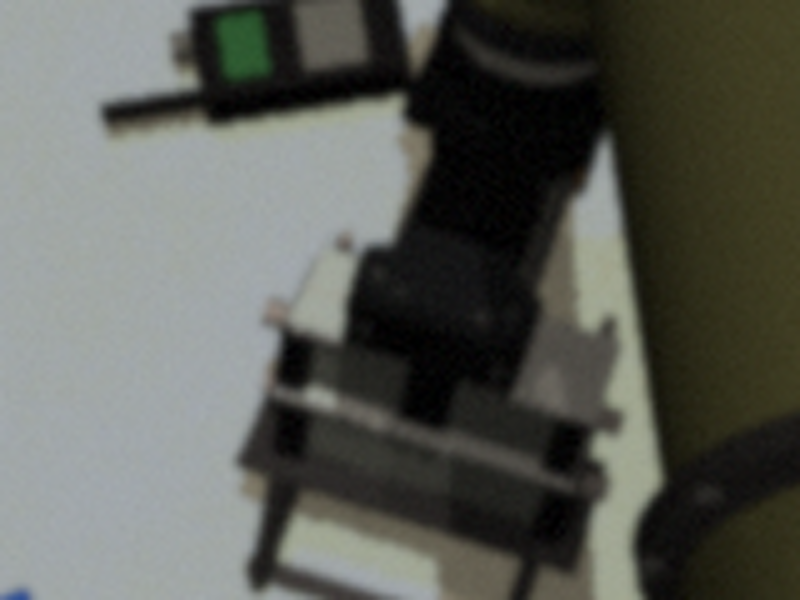

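The uphill finger is at (428,390), near the middle of the plate's uphill edge and clear of everything. Closing.

```bash
python3 -m jog '[[[0,0,0,0,0,0,50],[0,0,0,0,0,0,50],[0,0,0,0,0,0,50],[0,0,0,0,0,0,50],[0,0,0,0,0,0,50],[0,0,0,0,0,0,50],[0,0,0,0,0,0,50],[0,0,0,0,0,0,50]]]' 25
python3 -c "
from g import *
st()"
```

```text
time: 3.7
position: [0.5443, 0.0217, 0.1265]
tool_rot: [-2.065, -1.745, 0.465]
ft_force: [1.7, -0.5, 0.0]
grip_width: 0.634
grip_force: 25.0
t 3.7 p [0.5443 0.0217 0.1265] F [ 1.7 -0.5  0. ] gw 55.2 gf 25.0 q [ 0.33  0.63 -0.52  1.38  0.13  1.7  -0.37]
```

Closed at 55 mm, on the plate. Lift along the normal.

```bash
python3 -m jog '[[[0,0,-5,0,0,0,50],[0,0,-15,0,0,0,50],[0,0,-30,0,0,0,50],[0,0,-50,0,0,0,50],[0,0,-75,0,0,0,50],[0,0,-100,0,0,0,50],[0,0,-100,0,0,0,50],[0,0,-100,0,0,0,50]]]'
python3 - <<'E'
from g import *
st()
B=np.array([.549,.3074,.0225])
go(B+[0,0,.1],down(7.4),'above block')
E
```

```text
time: 4.5
position: [0.5935, 0.0133, 0.213]
tool_rot: [-2.065, -1.745, 0.465]
ft_force: [-1.3, 0.8, -2.5]
grip_width: 0.641
grip_force: 25.0
t 4.5 p [0.5935 0.0133 0.213 ] F [-1.3  0.8 -2.5] gw 55.8 gf 25.0 q [ 0.29  0.67 -0.52  1.13  0.13  1.91 -0.36]
above block shift [282.4 -35.2 125.2] turn [-25.8  19.   71.2]
```

```bash
python3 - <<'E'
from g import *
B=np.array([.549,.3074,.0225])
go(B+[0,0,.19],down(7.4),'above block')
E
```

```text
above block shift [282.5 -80.1  47.2] turn [-25.8  19.   71.2]
```

```bash
python3 -m jog '[[[14,-4,2,-2.6,1.9,7.1,50],[50,-14,8,-5.2,3.8,14.2,50],[85,-24,14,-7.8,5.7,21.4,50],[120,-34,20,-10.4,7.6,28.5,50],[155,-44,26,-13,9.5,35.6,50],[190,-54,31,-15.5,11.4,42.7,50],[225,-64,37,-18.1,13.3,49.8,50],[255,-72,42,-20.7,15.2,57,50],[275,-78,46,-23.2,17.1,64,50],[282,-80,47,-25.8,19,71.2,50]]]'
python3 - <<'E'
from g import *
B=np.array([.549,.3074,.0225])
st();go(B+[0,0,.19],down(7.4),'above block')
E
```

```text
time: 5.5
position: [0.5457, 0.3093, 0.2112]
tool_rot: [3.134, 0.203, -0.003]
ft_force: [0.0, -0.3, -1.4]
grip_width: 0.639
grip_force: 25.0
t 5.5 p [0.5457 0.3093 0.2112] F [ 0.  -0.3 -1.4] gw 55.6 gf 25.0 q [-0.2   0.31 -0.45  1.51  0.14  1.35 -2.1 ]
above block shift [ 3.   2.3 -1.3] turn [ 0.1  0.1 -0. ]
```

```bash
cat > pl.py <<'E'
from g import *
s=ctrl.get_state();M=R.from_rotvec(s['tool_rot']).as_matrix();p=s['position']
for nm in('top','scene'):
    d=grab(nm);P=cloud(d);q=(P-p)@M*1000
    m=(abs(q[...,0])<95)&(abs(q[...,1])<33)&(q[...,2]<0)&(q[...,2]>-30)
    hs=cv2.cvtColor(d["image"],cv2.COLOR_RGB2HSV)
    k=m&(abs(q[...,0])>25)
    t=q[k]; print(nm,len(t))
    if len(t)<30: continue
    print(' x',np.percentile(t[:,0],[1,99]).round(1),'y',np.percentile(t[:,1],[2,98]).round(1),'z',np.median(t[:,2]).round(1))
    A=np.c_[t[:,:2],np.ones(len(t))];z=t[:,2]
    for _ in range(4):
        c=np.linalg.lstsq(A,z,rcond=None)[0];ok=abs(A@c-z)<2.5;A,z=A[ok],z[ok]
    print(' plane slopes deg',np.degrees(c[:2]).round(2),'z0',c[2].round(1),len(z))
E
python3 pl.py
```

```text
top 241
 x [-68.   74.5] y [-10.4  28.3] z -15.8
 plane slopes deg [-0.29 -1.68] z0 -15.5 214
scene 372
 x [-51.   72.7] y [-29.1  25.8] z -17.4
 plane slopes deg [0.05 0.18] z0 -17.5 322
```

```bash
python3 -m jog '[[[3,2,35,0,0,0,50],[3,2,70,0,0,0,50],[3,2,105,0,0,0,50],[3,2,135,0,0,0,50],[3,2,160,0,0,0,50],[3,2,176,0,0,0,50],[3,2,186,0,0,0,50],[3,2,192,0,0,0,50],[3,2,195,0,0,0,50],[3,2,195,0,0,0,50]]]'
python3 - <<'E'
from g import *
B=np.array([.549,.3074,.012])
st();go(B,down(7.4),'on block')
E
```

```text
time: 6.6
position: [0.5526, 0.3054, 0.0182]
tool_rot: [-3.134, -0.204, -0.001]
ft_force: [0.9, 0.2, -1.9]
grip_width: 0.64
grip_force: 25.0
t 6.6 p [0.5526 0.3054 0.0182] F [ 0.9  0.2 -1.9] gw 55.7 gf 25.0 q [-0.22  0.49 -0.41  1.69  0.22  1.01 -2.15]
on block shift [-3.3 -2.5  6.2] turn [-0.  -0.   0.1]
```

```bash
python3 -m jog '[[[-3,-2,2,0,0,0,50],[-3,-2,4,0,0,0,50],[-3,-2,5,0,0,0,50],[-3,-2,5,0,0,0,50],[-3,-2,6,0,0,0,50],[-3,-2,6,0,0,0,50],[-3,-2,6.5,0,0,0,50],[-3,-2,6.5,0,0,0,50]]]'
python3 -c "
from g import *
st();go(np.array([.549,.3074,.011]),down(7.4))"
```

```text
time: 7.4
position: [0.549, 0.3069, 0.0127]
tool_rot: [3.135, 0.204, 0.0]
ft_force: [-3.7, -2.3, 8.1]
grip_width: 0.633
grip_force: 25.0
t 7.4 p [0.549  0.3069 0.0127] F [-3.7 -2.3  8.1] gw 55.1 gf 25.0 q [-0.22  0.49 -0.41  1.7   0.23  1.   -2.16]
 shift [ 0.1 -0.5  1.7] turn [ 0. -0.  0.]
```

Contact with the block is felt (8 N). Release and rise.

```bash
python3 -m jog '[[[0,0,0,0,0,0,62],[0,0,0,0,0,0,80],[0,0,0,0,0,0,80],[0,0,0,0,0,0,80],[0,0,-5,0,0,0,80],[0,0,-20,0,0,0,80],[0,0,-50,0,0,0,80],[0,0,-90,0,0,0,80],[0,0,-140,0,0,0,80],[0,0,-190,0,0,0,80]]]'
python3 - <<'E'
from g import *
st()
go(PC-.023*n+.12*n,RS,'pre box')
E
```

```text
time: 8.4
position: [0.5486, 0.3067, 0.2042]
tool_rot: [-3.135, -0.204, -0.001]
ft_force: [0.3, 0.1, 0.5]
grip_width: 0.92
grip_force: 0.0
t 8.4 p [0.5486 0.3067 0.2042] F [0.3 0.1 0.5] gw 80.1 gf 0.0 q [-0.19  0.32 -0.45  1.52  0.14  1.33 -2.09]
pre box shift [ 11.1 300.1 -18. ] turn [ 25.8 -19.1 -71. ]
```

```bash
python3 -m jog '[[[1,20,-20,2.6,-1.9,-7.1,87],[2,60,-25,5.2,-3.8,-14.2,87],[4,100,-25,7.8,-5.7,-21.4,87],[5,145,-25,10.4,-7.6,-28.5,87],[7,190,-25,13,-9.5,-35.6,87],[8,225,-25,15.5,-11.4,-42.7,87],[9,260,-25,18.1,-13.3,-49.8,87],[10,285,-22,20.7,-15.2,-57,87],[11,300,-18,23.2,-17.1,-64,87],[11,300,-18,25.8,-19.1,-71,87]]]'
python3 - <<'E'
from m import *
from g import *
st()
go(PC-.023*n+.12*n,RS,'pre box');go(PC-.023*n-.014*n,RS,'box grasp')
d=grab('top');P=cloud(d);z=P[...,2]
save(d,'pics/t2.png',(150,120,340,260),4)
for nm in('scene','top'):
    d=grab(nm);P=cloud(d);z=P[...,2]
    m=(abs(P[...,0]-.549)<.1)&(abs(P[...,1]-.307)<.06)&(z>.024)&(z<.035)
    if m.sum()>100: rect(P,m,nm)
E
```

```text
time: 9.4
position: [0.5994, 0.0061, 0.2195]
tool_rot: [-2.069, -1.739, 0.469]
ft_force: [-0.2, 0.2, -0.1]
grip_width: 1.006
grip_force: 0.0
t 9.4 p [0.5994 0.0061 0.2195] F [-0.2  0.2 -0.1] gw 87.5 gf 0.0 q [ 0.27  0.68 -0.48  1.1   0.13  1.93 -0.35]
pre box shift [ 4.2 -2.7 -1.4] turn [-0.1  0.1 -0.1]
box grasp shift [  4.3  -2.6 132.6] turn [-0.1  0.1 -0.1]
scene 780 c [547.1 305.9] size [151.5  57.9] ang 7.13 z med 29.9
top 1177 c [548.2 305.9] size [150.8  56.3] ang 7.43 z med 28.8
```

View pics/t2.png

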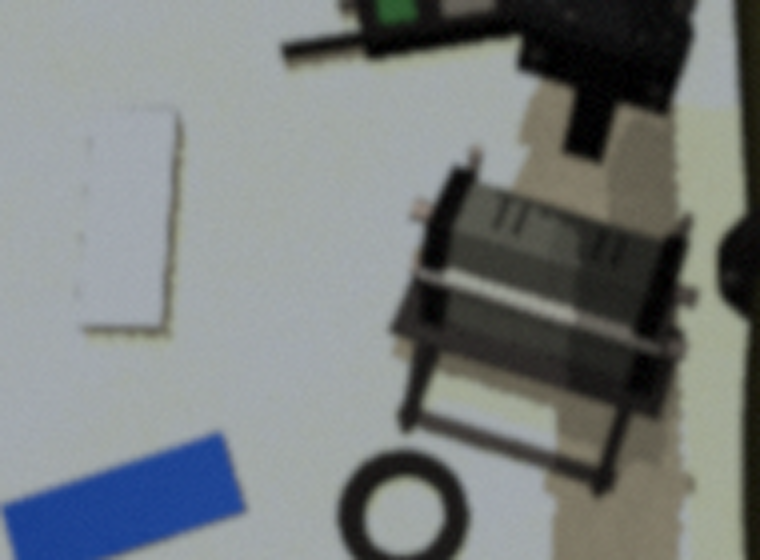

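Plate 1 lies flat on the block at crop (130,220), centred within 2 mm. The box is undisturbed, with its connectors at (420,210) and (688,297). Next I grip the box body in its recess.

```bash
python3 -m jog '[[[4,-2,25,0,0,0,87],[4,-2,50,0,0,0,87],[4,-2,75,0,0,0,87],[4,-2,95,0,0,0,87],[4,-2,110,0,0,0,87],[4,-2,122,0,0,0,87],[4,-2,129,0,0,0,87],[4,-2,131,0,0,0,87],[4,-2,131,0,0,0,87]]]' 40
python3 -c "
from g import *
go(PC-.037*n,RS,'grasp');st()"
```

```text
time: 10.45
position: [0.5333, 0.026, 0.1072]
tool_rot: [-2.069, -1.741, 0.468]
ft_force: [0.8, -0.3, 0.2]
grip_width: 1.001
grip_force: 0.0
grasp shift [-4.1  0.5  1.1] turn [ 0.   0.1 -0. ]
t 10.45 p [0.5333 0.026  0.1072] F [ 0.8 -0.3  0.2] gw 87.1 gf 0.0 q [ 0.32  0.62 -0.5   1.43  0.11  1.66 -0.36]
```

```bash
python3 -m jog '[[[-4,0,0,0,0,0,87],[-4,0,0,0,0,0,87],[-4,0,0,0,0,0,38],[-4,0,0,0,0,0,38],[-4,0,0,0,0,0,38],[-4,0,0,0,0,0,38],[-4,0,0,0,0,0,38],[-4,0,0,0,0,0,38],[-4,0,0,0,0,0,38],[-4,0,0,0,0,0,38]]]' 40
python3 -c "
from g import *
go(PC-.037*n,RS,'grasp');st()"
```

```text
time: 11.45
position: [0.5326, 0.0219, 0.1066]
tool_rot: [-2.068, -1.741, 0.468]
ft_force: [0.8, -0.7, -1.1]
grip_width: 0.501
grip_force: 40.0
grasp shift [-0.   0.1  0.6] turn [ 0.   0.1 -0. ]
t 11.45 p [0.5326 0.0219 0.1066] F [ 0.8 -0.7 -1.1] gw 43.6 gf 40.0 q [ 0.32  0.62 -0.5   1.43  0.12  1.66 -0.36]
```

Gripped at 43.6 mm, the body width. Lift.

```bash
python3 -m jog '[[[0,0,-3,0,0,0,38],[0,0,-10,0,0,0,38],[0,0,-20,0,0,0,38],[0,0,-35,0,0,0,38],[0,0,-55,0,0,0,38],[0,0,-80,0,0,0,38],[0,0,-110,0,0,0,38],[0,0,-130,0,0,0,38],[0,0,-140,0,0,0,38]]]'
python3 - <<'E'
from g import *
st()
go(np.array([.4858,-.286,.22]),down(10.8),'above mat')
E
```

```text
time: 12.35
position: [0.6029, 0.0101, 0.23]
tool_rot: [-2.07, -1.742, 0.465]
ft_force: [0.1, 0.4, -4.7]
grip_width: 0.505
grip_force: 40.0
t 12.35 p [0.6029 0.0101 0.23  ] F [ 0.1  0.4 -4.7] gw 43.9 gf 40.0 q [ 0.27  0.68 -0.49  1.07  0.12  1.94 -0.35]
above mat shift [-311.8  -51.3   41.1] turn [-26.1  18.1  67.7]
```

```bash
python3 -m jog '[[[-15,-3,2,-2.6,1.8,6.8,38],[-45,-7,6,-5.2,3.6,13.5,38],[-85,-14,11,-7.8,5.4,20.3,38],[-125,-21,16,-10.4,7.2,27.1,38],[-165,-27,22,-13,9,33.9,38],[-205,-34,27,-15.7,10.9,40.6,38],[-245,-40,32,-18.3,12.7,47.4,38],[-280,-46,37,-20.9,14.5,54.2,38],[-302,-50,40,-23.5,16.3,60.9,38],[-312,-51,41,-26.1,18.1,67.7,38]]]'
python3 -m jog '[[[0,0,0,0,0,0,38],[0,0,0,0,0,0,38]]]'
python3 - <<'E'
from g import *
st()
go(np.array([.4858,-.286,.22]),down(10.8),'above mat')
s=ctrl.get_state();M=R.from_rotvec(s['tool_rot']).as_matrix();p=s['position']
for nm in('top','scene'):
    d=grab(nm);P=cloud(d);q=(P-p)@M*1000
    m=(abs(q[...,0])<105)&(abs(q[...,1])<40)&(q[...,2]<40)&(q[...,2]>-40)&(abs(q[...,0])>45)
    t=q[m]; print(nm,len(t),np.percentile(t,[1,50,99],axis=0).round(0).tolist())
    save(d,'pics/b_%s.png'%nm,(340,120,560,285) if nm=='top' else (60,150,300,330),3)
E
```

```text
time: 13.35
position: [0.4817, -0.2895, 0.2179]
tool_rot: [3.128, 0.281, -0.006]
ft_force: [0.5, -0.1, -4.2]
grip_width: 0.5
grip_force: 40.0
time: 13.55
position: [0.4846, -0.2849, 0.2183]
tool_rot: [-3.125, -0.303, 0.006]
ft_force: [-0.1, 0.6, -4.0]
grip_width: 0.503
grip_force: 40.0
t 13.55 p [ 0.4846 -0.2849  0.2183] F [-0.1  0.6 -4. ] gw 43.7 gf 40.0 q [ 0.67  0.15 -0.21  1.67  0.03  1.33 -0.92]
above mat shift [ 1.   1.3 -1.7] turn [-0.1  0.2  0.3]
top 808 [[-84.0, -29.0, -36.0], [-53.0, -7.0, -32.0], [90.0, 25.0, 2.0]]
scene 564 [[-70.0, -27.0, -35.0], [76.0, 1.0, -26.0], [92.0, 27.0, 5.0]]
```

View pics/b_scene.png

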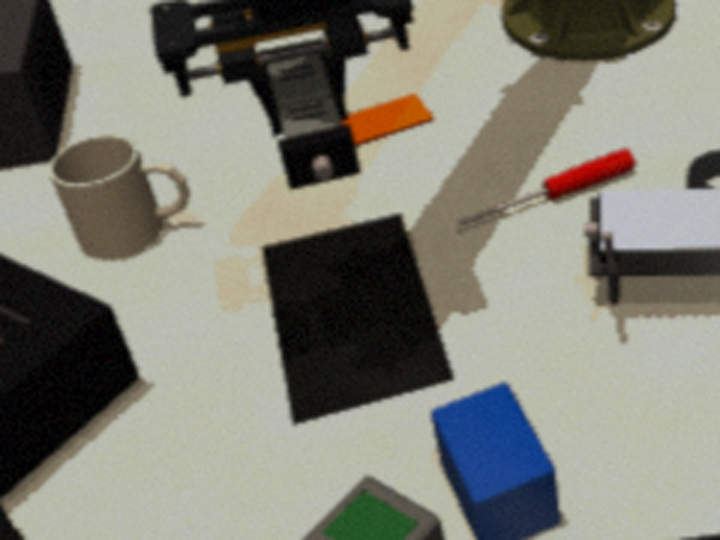

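The box hangs upright over the mat, with its end bumper at (318,160) in the crop. Lowering.

```bash
python3 -m jog '[[[1,1,20,0,0,0,38],[1,1,55,0,0,0,38],[1,1,90,0,0,0,38],[1,1,125,0,0,0,38],[1,1,155,0,0,0,38],[1,1,178,0,0,0,38],[1,1,192,0,0,0,38],[1,1,200,0,0,0,38],[1,1,203,0,0,0,38],[1,1,203,0,0,0,38]]]'
python3 -m jog '[[[0,0,1.5,0,0,0,38],[0,0,3,0,0,0,38],[0,0,4,0,0,0,38],[0,0,5,0,0,0,38],[0,0,5,0,0,0,38]]]'
python3 -c "
from g import *
st();go(np.array([.4858,-.286,.009]),down(10.8))"
```

```text
time: 14.65
position: [0.4861, -0.2872, 0.0159]
tool_rot: [3.127, 0.298, -0.003]
ft_force: [0.0, 0.1, -4.4]
grip_width: 0.502
grip_force: 40.0
time: 15.15
position: [0.4855, -0.2873, 0.0108]
tool_rot: [3.127, 0.297, -0.003]
ft_force: [-1.6, -0.2, -2.1]
grip_width: 0.498
grip_force: 40.0
t 15.15 p [ 0.4855 -0.2873  0.0108] F [-1.6 -0.2 -2.1] gw 43.3 gf 40.0 q [ 0.66  0.35 -0.2   1.88  0.09  0.93 -0.96]
 shift [ 0.5 -1.3  1.8] turn [0.  0.1 0. ]
```

```bash
python3 -m jog '[[[0,0,0.7,0,0,0,38],[0,0,1.4,0,0,0,38],[0,0,1.4,0,0,0,38]]]'
python3 -m jog '[[[0,0,0.3,0,0,0,55],[0,0,0,0,0,0,75],[0,0,0,0,0,0,75],[0,0,0,0,0,0,75],[0,0,-5,0,0,0,75],[0,0,-20,0,0,0,75],[0,0,-50,0,0,0,75],[0,0,-90,0,0,0,75],[0,0,-140,0,0,0,75],[0,0,-190,0,0,0,75]]]'
python3 - <<'E'
from g import *
st()
go(PC-.046*n+.12*n,RS,'pre plate2')
E
```

```text
time: 15.45
position: [0.4855, -0.2873, 0.0107]
tool_rot: [3.127, 0.297, -0.004]
ft_force: [-5.7, 1.7, 9.2]
grip_width: 0.504
grip_force: 40.0
time: 16.45
position: [0.4856, -0.2868, 0.202]
tool_rot: [3.127, 0.298, -0.003]
ft_force: [1.7, -0.8, 0.2]
grip_width: 0.861
grip_force: 0.0
t 16.45 p [ 0.4856 -0.2868  0.202 ] F [ 1.7 -0.8  0.2] gw 74.9 gf 0.0 q [ 0.68  0.16 -0.21  1.69  0.04  1.3  -0.92]
pre plate2 shift [ 156.2 -274.8   -0.6] turn [ 26.2 -18.  -67.7]
```

```bash
python3 -m jog '[[[15,-27,-10,2.6,-1.8,-6.8,87],[31,-55,-15,5.2,-3.6,-13.5,87],[47,-82,-20,7.9,-5.4,-20.3,87],[62,-110,-20,10.5,-7.2,-27.1,87],[78,-137,-20,13.1,-9,-33.9,87],[94,-165,-20,15.7,-10.8,-40.6,87],[109,-192,-15,18.3,-12.6,-47.4,87],[125,-220,-10,21,-14.4,-54.2,87],[141,-247,-5,23.6,-16.2,-60.9,87],[156,-275,-1,26.2,-18,-67.7,87]]]'
python3 -m jog '[[[0,0,0,0,0,0,87],[0,0,0,0,0,0,87]]]'
python3 - <<'E'
from m import *
from g import *
st()
go(PC-.046*n+.12*n,RS,'pre');go(PC-.046*n-.004*n,RS,'plate2 grasp')
d=grab('top');P=cloud(d);z=P[...,2]
save(d,'pics/t3.png',(220,130,440,290),3.5)
m=(abs(P[...,0]-.4858)<.12)&(abs(P[...,1]+.286)<.06)&(z>.035)&(z<.055)
rect(P,m,'box on mat')
q=(P-(PC-.046*n))@np.c_[Y,D,n]*1000
m=(abs(q[...,0])<100)&(abs(q[...,1])<36)&(abs(q[...,2]-3)<3.5)
t=q[m];print(len(t),np.percentile(t,[1,50,99],axis=0).round(1).tolist())
r=cv2.minAreaRect(t[:,:2].astype(np.float32));print(r)
A=np.c_[t[:,:2],np.ones(len(t))];c=np.linalg.lstsq(A,t[:,2],rcond=None)[0];print(c)
E
```

```text
time: 17.45
position: [0.588, 0.0126, 0.2006]
tool_rot: [-2.063, -1.744, 0.466]
ft_force: [0.1, 0.4, 0.6]
grip_width: 0.999
grip_force: 0.0
time: 17.65
position: [0.5874, 0.0135, 0.1997]
tool_rot: [-2.065, -1.742, 0.467]
ft_force: [-0.8, -0.1, -0.4]
grip_width: 0.999
grip_force: 0.0
t 17.65 p [0.5874 0.0135 0.1997] F [-0.8 -0.1 -0.4] gw 86.9 gf 0.0 q [ 0.29  0.66 -0.5   1.17  0.13  1.88 -0.36]
pre shift [-1.  -1.3 -2.1] turn [-0.1 -0.   0.1]
plate2 grasp shift [ -1.1  -1.2 121.9] turn [-0.1 -0.   0.1]
box on mat 0 c [0. 0.] size [0. 0.] ang 0.0 z med nan
1088 [[-73.0, -28.0, -0.1], [-0.5, -1.2, 3.3], [73.8, 28.8, 6.0]]
((0.2813262939453125, 1.7717819213867188), (61.24853515625, 149.5952911376953), 89.88203430175781)
[-1.83704019e-03  8.76797303e-03  3.25270322e+00]
  return _methods._mean(a, axis=axis, dtype=dtype,
  ret = ret.dtype.type(ret / rcount)
```

View pics/t3.png

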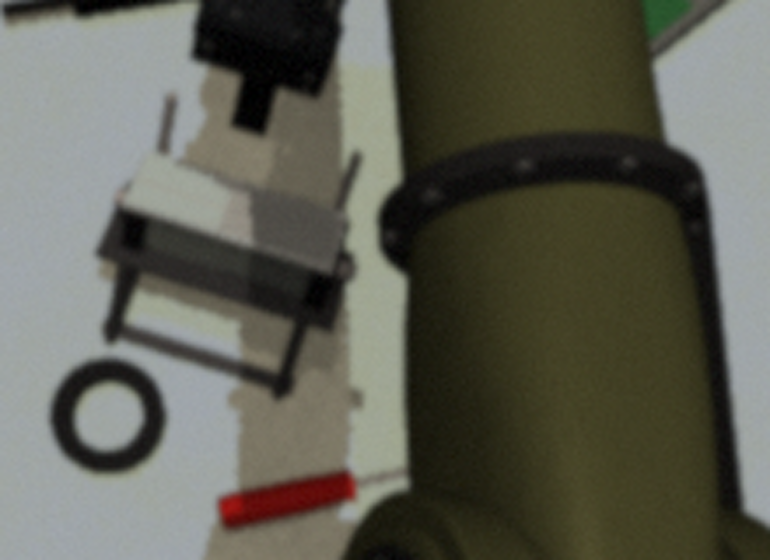

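Plate 2 is where modelled, at crop (235,210), top face at +3 mm, centred within about 1 mm. The arm hides the mat here, so I'll check the box with the scene camera while descending.

```bash
python3 -m jog '[[[-1,-1,25,0,0,0,87],[-1,-1,50,0,0,0,87],[-1,-1,75,0,0,0,87],[-1,-1,95,0,0,0,87],[-1,-1,110,0,0,0,87],[-1,-1,118,0,0,0,87],[-1,-1,122,0,0,0,87],[-1,-1,122,0,0,0,87],[-1,-1,122,0,0,0,87]]]' 25
python3 - <<'E'
from m import *
from g import *
go(PC-.046*n-.0045*n,RS,'plate2 grasp');st()
d=grab('scene');P=cloud(d);z=P[...,2]
m=(abs(P[...,0]-.4858)<.12)&(abs(P[...,1]+.286)<.06)&(z>.037)&(z<.055)
rect(P,m,'box on mat')
E
```

```text
time: 18.6
position: [0.5268, 0.0217, 0.0954]
tool_rot: [-2.068, -1.74, 0.465]
ft_force: [0.5, 0.3, 0.0]
grip_width: 0.997
grip_force: 0.0
plate2 grasp shift [ 1.3 -0.6  1.5] turn [ 0.  -0.1 -0. ]
t 18.6 p [0.5268 0.0217 0.0954] F [0.5 0.3 0. ] gw 86.8 gf 0.0 q [ 0.34  0.62 -0.51  1.46  0.12  1.63 -0.36]
box on mat 681 c [ 487.2 -286.9] size [154.2  55.6] ang 11.0 z med 42.7
```

Box: centred on the mat, 11.0°, top at 43 mm, good. Grip plate 2 with the fingertips.

```bash
python3 -m jog '[[[1,-0.5,1.5,0,0,0,87],[1,-0.5,1.5,0,0,0,50],[1,-0.5,1.5,0,0,0,50],[1,-0.5,1.5,0,0,0,50],[1,-0.5,1.5,0,0,0,50],[1,-0.5,1.5,0,0,0,50],[1,-0.5,1.5,0,0,0,50],[1,-0.5,1.5,0,0,0,50],[1,-0.5,1.5,0,0,0,50]]]' 30
python3 -c "
from g import *
go(PC-.046*n-.0045*n,RS,'plate2 grasp');st()"
```

```text
time: 19.55
position: [0.5252, 0.0232, 0.0935]
tool_rot: [-2.067, -1.74, 0.466]
ft_force: [0.1, 0.2, -1.3]
grip_width: 0.636
grip_force: 30.0
plate2 grasp shift [-0.   0.1 -1.1] turn [-0.  -0.1  0. ]
t 19.55 p [0.5252 0.0232 0.0935] F [ 0.1  0.2 -1.3] gw 55.3 gf 30.0 q [ 0.33  0.62 -0.51  1.46  0.12  1.63 -0.36]
```

```bash
python3 -m jog '[[[0,0,-2,0,0,0,50],[0,0,-6,0,0,0,50],[0,0,-12,0,0,0,50],[0,0,-20,0,0,0,50],[0,0,-35,0,0,0,50],[0,0,-60,0,0,0,50],[0,0,-90,0,0,0,50],[0,0,-120,0,0,0,50],[0,0,-135,0,0,0,50],[0,0,-140,0,0,0,50]]]'
python3 - <<'E'
from g import *
st()
go(np.array([.548,.306,.19]),down(7.4),'above block')
d=grab('scene');P=cloud(d);z=P[...,2]
E
python3 pl.py
```

```text
time: 20.55
position: [0.5957, 0.0112, 0.2167]
tool_rot: [-2.069, -1.742, 0.462]
ft_force: [-0.9, 0.0, -1.1]
grip_width: 0.639
grip_force: 30.0
t 20.55 p [0.5957 0.0112 0.2167] F [-0.9  0.  -1.1] gw 55.6 gf 30.0 q [ 0.28  0.67 -0.5   1.12  0.13  1.91 -0.36]
above block shift [282.3 -70.9  72.1] turn [-25.8  18.8  71. ]
top 668
 x [-73.7  74.6] y [-28.6  26. ] z -8.8
 plane slopes deg [ 0.21 -0.74] z0 -8.9 617
scene 687
 x [-73.7  73.4] y [-28.   26.9] z -7.4
 plane slopes deg [ 0.03 -0.03] z0 -7.3 611
```

Plate 2 is held squarely, its top face 8 mm above the fingertips. Swing over the block.

```bash
python3 -m jog '[[[14,-4,3,-2.6,1.9,7.1,50],[50,-14,12,-5.2,3.8,14.2,50],[85,-22,20,-7.8,5.6,21.3,50],[120,-30,30,-10.4,7.5,28.4,50],[155,-39,39,-13,9.4,35.5,50],[190,-48,48,-15.5,11.3,42.6,50],[225,-57,57,-18.1,13.2,49.7,50],[255,-64,65,-20.7,15,56.8,50],[275,-69,70,-23.2,16.9,63.9,50],[282,-71,72,-25.8,18.8,71,50]]]'
python3 -m jog '[[[0,0,0,0,0,0,50],[0,0,0,0,0,0,50],[0,0,0,0,0,0,50]]]'
python3 - <<'E'
from g import *
st()
go(np.array([.548,.306,.036]),down(7.4),'near')
E
python3 pl.py
```

```text
time: 21.7
position: [0.543, 0.3083, 0.1869]
tool_rot: [3.133, 0.204, -0.008]
ft_force: [0.4, -0.2, -1.7]
grip_width: 0.637
grip_force: 30.0
time: 22.0
position: [0.5469, 0.3032, 0.1875]
tool_rot: [3.133, 0.203, -0.008]
ft_force: [0.2, -0.4, -1.4]
grip_width: 0.636
grip_force: 30.0
t 22.0 p [0.5469 0.3032 0.1875] F [ 0.2 -0.4 -1.4] gw 55.4 gf 30.0 q [-0.2   0.32 -0.43  1.55  0.13  1.31 -2.09]
near shift [  2.2  -2.8 151.5] turn [0.1 0.3 0. ]
top 198
 x [-64.5  58.2] y [-9.2 28.5] z -8.1
 plane slopes deg [0.71 1.71] z0 -8.5 179
scene 406
 x [-53.   76.1] y [-26.3  29. ] z -9.2
 plane slopes deg [ 0.24 -0.39] z0 -9.4 352
```

```bash
python3 -m jog '[[[2,-2,20,0,0.2,0,50],[2,-2,45,0,0.3,0,50],[2,-2,75,0,0.3,0,50],[2,-2,105,0,0.3,0,50],[2,-2,127,0,0.3,0,50],[2,-2,140,0,0.3,0,50],[2,-2,148,0,0.3,0,50],[2,-2,151,0,0.3,0,50],[2,-2,153,0,0.3,0,50],[2,-2,153,0,0.3,0,50]]]'
python3 -m jog '[[[0,0,0,0,0,0,50],[0,0,0,0,0,0,50]]]'
python3 - <<'E'
from g import *
st()
go(np.array([.548,.306,.030]),down(7.4),'near')
s=ctrl.get_state();p=s['position']
d=grab('scene');P=cloud(d)
save(d,'pics/p2.png',(350,200,430,270),8)
for o in((0,0,0),(-.07,0,0),(.07,0,0)): print(proj(d,p+R.from_rotvec(s['tool_rot']).apply(o)))
E
```

```text
time: 23.1
position: [0.5478, 0.3081, 0.0361]
tool_rot: [-3.135, -0.205, -0.004]
ft_force: [-0.4, 0.3, -1.9]
grip_width: 0.635
grip_force: 30.0
time: 23.3
position: [0.5477, 0.3081, 0.036]
tool_rot: [-3.135, -0.205, -0.004]
ft_force: [0.1, 0.3, -1.0]
grip_width: 0.638
grip_force: 30.0
t 23.3 p [0.5477 0.3081 0.036 ] F [ 0.1  0.3 -1. ] gw 55.5 gf 30.0 q [-0.23  0.46 -0.4   1.69  0.2   1.03 -2.14]
near shift [0.  2.1 6. ] turn [ 0.  -0.2  0.1]
[[389.17244439 231.63933546]]
[[377.11724461 216.5230547 ]]
[[402.40499022 248.23191639]]
```

View pics/p2.png

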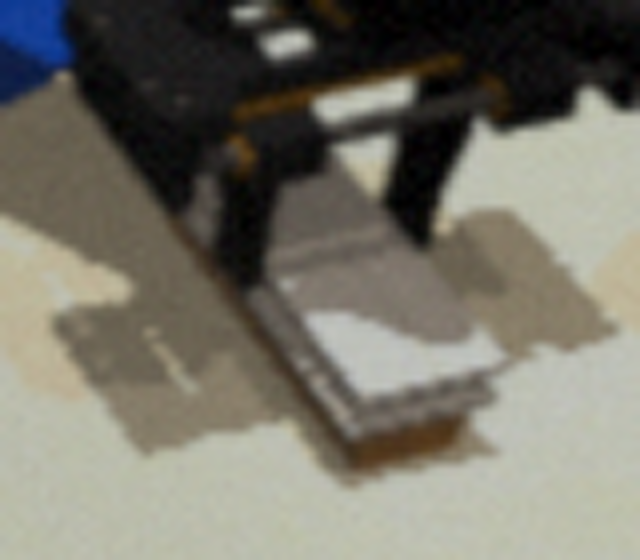

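Plate 2 hovers evenly over plate 1: its end edge is at (430,385) in the crop, with plate 1's right below at (430,410). I'll correct 2 mm sideways and lower slowly.

```bash
python3 -m jog '[[[0,2,2,0,-0.2,0,50],[0,2,4,0,-0.2,0,50],[0,2,5,0,-0.2,0,50],[0,2,5,0,-0.2,0,50],[0,2,5,0,-0.2,0,50]]]'
python3 -m jog '[[[0,0,0.5,0,0,0,50],[0,0,0.5,0,0,0,50],[0,0,1,0,0,0,50],[0,0,1,0,0,0,50]]]'
python3 -c "
from g import *
st();go(np.array([.548,.306,.029]),down(7.4))"
```

```text
time: 23.85
position: [0.5474, 0.3059, 0.0301]
tool_rot: [3.134, 0.205, -0.003]
ft_force: [-0.7, -0.3, -0.7]
grip_width: 0.637
grip_force: 30.0
time: 24.25
position: [0.5475, 0.3058, 0.0292]
tool_rot: [3.134, 0.205, -0.003]
ft_force: [-0.7, 0.2, -1.3]
grip_width: 0.637
grip_force: 30.0
t 24.25 p [0.5475 0.3058 0.0292] F [-0.7  0.2 -1.3] gw 55.4 gf 30.0 q [-0.23  0.47 -0.4   1.7   0.21  1.02 -2.14]
 shift [ 0.6 -0.1  0.2] turn [0.  0.1 0.1]
```

No contact yet, and the gap is about 2 to 3 mm. Release and rise.

```bash
python3 -m jog '[[[0,0,0,0,0,0,80],[0,0,0,0,0,0,80],[0,0,0,0,0,0,80],[0,0,0,0,0,0,80],[0,0,-5,0,0,0,80],[0,0,-20,0,0,0,80],[0,0,-50,0,0,0,80],[0,0,-90,0,0,0,80],[0,0,-140,0,0,0,80],[0,0,-190,0,0,0,80]]]'
python3 -m jog '[[[0,-50,-50,0,0,0,80],[0,-100,-50,0,0,0,80],[0,-150,-50,0,0,0,80],[0,-150,-50,0,0,0,80],[0,-150,-50,0,0,0,80],[0,-150,-50,0,0,0,80]]]'
python3 - <<'E'
from m import *
from g import *
st()
for nm in('scene','top'):
    d=grab(nm);P=cloud(d);z=P[...,2]
    for l,c,lo,hi in(('pl2',(.548,.306),.0315,.042),('pl1+2',(.548,.306),.024,.042),('box',(.4858,-.286),.037,.055)):
        m=(abs(P[...,0]-c[0])<.12)&(abs(P[...,1]-c[1])<.06)&(z>lo)&(z<hi)
        if m.sum()>100:
            t=rect(P,m,nm+' '+l)
            if l=='pl2':
                A=np.c_[t[:,:2],np.ones(len(t))];print(np.linalg.lstsq(A,t[:,2],rcond=None)[0])
    save(d,'pics/e_%s.png'%nm,(90,100,460,320),2)
E
```

```text
time: 25.25
position: [0.5475, 0.3059, 0.2224]
tool_rot: [3.135, 0.206, -0.002]
ft_force: [1.2, -0.8, 0.3]
grip_width: 0.918
grip_force: 0.0
time: 25.85
position: [0.5288, 0.4538, 0.2695]
tool_rot: [3.133, 0.205, -0.002]
ft_force: [-0.4, -1.1, -0.4]
grip_width: 0.921
grip_force: 0.0
t 25.85 p [0.5288 0.4538 0.2695] F [-0.4 -1.1 -0.4] gw 80.2 gf 0.0 q [-0.43  0.45 -0.48  1.23  0.2   1.51 -2.31]
scene pl2 772 c [546.4 304.5] size [153.2  60.4] ang 8.05 z med 36.0
[-0.00262331  0.00351031  0.03622325]
scene pl1+2 846 c [546.8 304.5] size [154.1  60.4] ang 8.05 z med 35.7
scene box 681 c [ 488.6 -286.7] size [153.7  55.5] ang 11.02 z med 42.7
top pl2 1152 c [549.3 305.6] size [150.6  57.4] ang 7.99 z med 34.9
[-0.00036326 -0.00455165  0.03653641]
top pl1+2 1220 c [548.7 305.1] size [151.3  58.1] ang 6.9 z med 34.8
top box 1104 c [ 488.7 -286.2] size [149.8  56. ] ang 10.73 z med 42.6
```

View pics/e_scene.png

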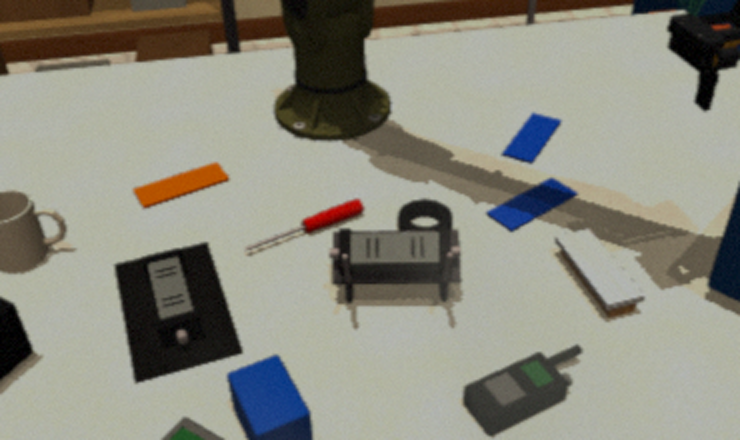

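The box is on the mat at (172,295), both plates are even on the block at (600,272), and the bottom box is in the stand at (395,255). Nothing else has moved and the robot is clear. Handing in.

```bash
python3 -c "
from bench import ctrl
print(ctrl.close_job())"
```

```text
the job is handed in; nothing more can be done
None
```

The job is done and handed in at about 26 s of the 70 s: both plates lie flat and even on the block, the upper box stands upright in the middle of the mat, the bottom box is still in the stand, and the last pictures show nothing else moved; no verdict came back.

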